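# Line up three pads in the bonding press, release the catch and hold the lever

### The job

Line up the three freshly glued rubber-faced pads in a straight row on the bed of the bonding press: each lying lengthwise towards the fence with its short end up against it, and one squarely centred under each of the three presser feet. Only then flip the safety catch fully over and pull the lever's handle towards you until it is at or near its stop, so that all three feet press their pads, and finish while holding it there (do not let go). Leave everything else on the bed and table where it is.

Things in the scene. Friction and masses are not known exactly. Their poses are not given: they have to be found in the camera images.
- press: bonding press fixed to the table: grey steel bed 230 x 470 mm, 10 mm thick, with fence, three-footed beam and, at its left (+y), a hand lever with a catch. Origin at table height under the middle foot; x points away from the robot to the fence, y to the lever. The bed spans x -140 to 90, y -200 to 270 mm. Lever housing 64 x 40 mm, 72 high, at x 40, y 175; catch post 16 x 12, 126 high, at x 64, y 145
- beam: aluminium beam over and behind the fence, with three arms (18 mm wide) reaching to the feet. Origin 60 mm over the table at rest, above the press's origin; beam and arms are 12 mm thick (54 to 66 mm over the table) and span press x -8 to 74 mm. It runs on two columns at press x 62, y +-122 mm, 91 mm high
- spot0 (a point): the point on the bed's top face (10 mm above the table) straight below the right (-y) foot; a pad is in its place when it is centred here, its far end then meets the fence (aluminium bar along y, 20 mm high above the bed, 234 mm long, 8 mm thick, front face at press x = +30 mm); the spots are 90 mm apart along the press's y axis, at x = 0
- foot0: the right (-y) presser foot, a steel disc 22 mm across under the tip of a beam arm; sprung (1.2 N per mm upward give, 9 mm at most). Its underside, 16 mm below its origin, is 44 mm above the table at rest; it comes down 27 mm per radian of the lever and meets a pad's top at about 0.52 rad
- spot1 (a point): the point on the bed's top face (10 mm above the table) straight below the middle foot; a pad is in its place when it is centred here, its far end then meets the fence (aluminium bar along y, 20 mm high above the bed, 234 mm long, 8 mm thick, front face at press x = +30 mm); the spots are 90 mm apart along the press's y axis, at x = 0
- foot1: the middle presser foot, a steel disc 22 mm across under the tip of a beam arm; sprung (1.2 N per mm upward give, 9 mm at most). Its underside, 16 mm below its origin, is 44 mm above the table at rest; it comes down 27 mm per radian of the lever and meets a pad's top at about 0.52 rad
- spot2 (a point): the point on the bed's top face (10 mm above the table) straight below the left (+y) foot; a pad is in its place when it is centred here, its far end then meets the fence (aluminium bar along y, 20 mm high above the bed, 234 mm long, 8 mm thick, front face at press x = +30 mm); the spots are 90 mm apart along the press's y axis, at x = 0
- foot2: the left (+y) presser foot, a steel disc 22 mm across under the tip of a beam arm; sprung (1.2 N per mm upward give, 9 mm at most). Its underside, 16 mm below its origin, is 44 mm above the table at rest; it comes down 27 mm per radian of the lever and meets a pad's top at about 0.52 rad
- pad0_c (a point): centre (half-way up) of one of three identical loose pads: an aluminium plate with a black rubber block on it, 60 mm (its x) by 40 mm (its y) by 20 mm high, about 0.1 kg, lying flat on the bed before the fence, rubber up, any pad may go under any foot
- pad1_c (a point): centre (half-way up) of one of three identical loose pads: an aluminium plate with a black rubber block on it, 60 mm (its x) by 40 mm (its y) by 20 mm high, about 0.1 kg, lying flat on the bed before the fence, rubber up, any pad may go under any foot
- pad2_c (a point): centre (half-way up) of one of three identical loose pads: an aluminium plate with a black rubber block on it, 60 mm (its x) by 40 mm (its y) by 20 mm high, about 0.1 kg, lying flat on the bed before the fence, rubber up, any pad may go under any foot
- lever (a joint): angle of the hand lever: 0 at rest (leaning 0.45 rad back, away from the robot), grows as its handle is pulled towards the robot (press -x), stop at 0.76. A spring always returns it; about 4 N at the handle at first, about 12 N with all three feet pressing. The beam with its feet moves with it
- lever_grip (a point): middle of the free part of the lever's handle: a round black rubber bar 18 mm thick, along the press's y axis, its free end 39 mm to the left (+y) of this point, the steel lever arm (12 mm square) 45 mm to the right of it; 150 mm from the hinge axis and 195 mm over the table
- lever_hinge (a point): point on the lever's fixed hinge axis (along the press's y axis), in the plane of the lever arm; the handle bar's centre line circles it at a radius of 150 mm
- catch (a joint): angle of the safety catch: 0 closed (0 to 0.2 at the start), 1.4 rad fully flipped over; stays where it is left (about 1.6 N at its thumb plate to move it). At 0 its stub (38 mm, pointing left) lies level in front of the lever arm and blocks it; the lever is free above about 1.15 rad, the stub then standing nearly upright
- catch_tip (a point): near the free end of the catch's thumb plate, half-way through its thickness (8 mm, 22 mm wide), 60 mm from the pivot. With the catch closed the plate rises to the right (-y) from the pivot, 0.96 rad above level; pushing it to the right and down, to 0.44 rad below level, flips the catch
- catch_pivot (a point): fixed pivot of the catch, a dark steel rocker turning about the press's x axis just right of the lever arm, in the middle of the thumb plate's width, 115 mm over the table
- socket: plain steel socket, 30 mm across, 35 mm tall, standing on the bed's near right corner; not part of the job, to be left where it is. Origin at its underside
- fitting: turned brass fitting, 28 mm across, 38 mm tall, standing on the bed in front of the lever; not part of the job, to be left where it is. Origin at its underside
- bumpstop: tan bump stop, 42 mm across, 32 mm tall, standing on the bed's far right corner; not part of the job, to be left where it is. Origin at its underside
- spraycan: blue spray can, 66 mm across, 200 mm tall, standing on the table to the right of the press; not part of the job, to be left where it is. Origin at its underside
- jar: white jar, 64 mm across, 70 mm tall, standing on the table behind the press; not part of the job, to be left where it is. Origin at its underside
- driver: screwdriver lying on the table to the left of the press; not part of the job, to be left where it is. Origin at its underside
- wrench: spanner lying on the table to the right of the press; not part of the job, to be left where it is. Origin at its underside
Mind the look-alikes: they are no part of the job. Leave any yellow look-alike of the part that bears pad2_c alone. Leave any blue or red look-alike of the part that bears pad1_c alone.

How it is judged:
By the outcome, as a careful person would: the job done as asked, in the order asked, and still so for the second after the job is handed in, while the arm keeps its last pose, push and grip.
It also fails if it takes over 69 s, if anything falls off the work surface, if the arm or the gripper's body presses on something with over 40 N, if the wrist force passes 120 N, or if a joint passes its speed limit or range.

### The arm

A 6-joint arm with a two-finger parallel gripper is mounted at the origin on the work surface. World frame = base frame: x ahead of the robot, y to its left, z up, the work surface at z = 0. Lengths are in m, angles in degrees, forces in N, time in s.
With the tool pointing down it reaches from about 0.3 to 0.75 m from the base axis. Payload 8.5 kg.
Tool frame: the origin (TCP) lies midway between the tips of the shut fingers; the grasp point (between the pads) lies 19 mm behind it; z points along the fingers, y is the direction in which the jaws open and shut (so a half turn about z gives the same grasp; the last joint's range is limited). The gripper opens to 85 mm and grips with 20 to 120 N. Pads are 22 mm wide; open, the fingers measure 114 mm over their backs; the gripper's body (76 mm by 85 mm) begins 54 mm behind the grasp point. The pads swing forward as they close: fully open they stand 13 mm farther back than shut.
Start: joints at [54.07, 21.807, 74.336, -0, 83.858, -12.336], TCP at [0.22, 0.504, 0.231] pointing down, gripper open.
Joint ranges: [-178.18, 178.18], [-50.72, 133.34], [12.68, 142.11], [-81.47, 261.47], [9.98, 163.14], [-165.26, 165.26]. Speed limits (degrees/s): [136.94, 136.94, 180, 180, 180, 180].

### API

Orientations are given as a 3x3 rotation matrix whose columns are the frame's x, y, z axes.
In Python, from rig import env, viewer, ticket gives the robot as it stands. The module is installed in compiled form; this text tells all that it offers.
- The arm moves only by the shell command python3 -m pendant 'ROWS' [FORCE]. ROWS is JSON, a list of rows, each a list of 3 entries, a list of its own where there are three numbers: the shift along the world's x, y, z in mm, then the turn about the world's z in rad, then the opening, from -1 (shut) to 1 (fully open). A call has 1 to 12 rows; each row shifts and turns the pose as measured when the row begins; what a row does not reach is not made up. A row lasts 1/8 s, in which the tool goes at most 62.5 mm and 10.7 degrees, less where a joint would pass 70% of its speed; a pose out of reach is approached as far as the arm can. A call with a gripper value outside its range is refused whole. The fingers move at their own pace and stop on an object; FORCE is the grip in N (left out, the last holds). Time passes only in rows, so rows that do not move let the fingers close. It gives the time, the measured TCP pose, the force and the opening at its end, in the units of the state.
- env.observe(): the state, without advancing time (a new reading comes with each control period).
- viewer.get_image(name): name is "side" or "top"; returns (picture, depth): 480x640x3 uint8, red, green, blue; 480x640 float32, m along the optical axis (not along the pixel's ray), 0 where there is no reading.
- viewer.camera_params(name): a dict with "fx", "fy", "cx", "cy" (pixels), "rvec" (rotation vector, rad) and "tvec" (3), from world to camera coordinates, as OpenCV has them. Camera axes: x right, y down, z forward; pixel columns grow to the right and rows downward; lengths in m; the calibration is good to about 2 mm. A picture is of the moment at which its call begins. camera_params takes no time and is no camera call.
- ticket.close_job(): hands the job in, once; it reports no verdict.
The state is a dict: "time_s": time; "q": joint angles; "qvel": joint speeds; "joint_efforts": joint torques, N m; "position": TCP position; "tool_rot": TCP orientation; "ft_force": force on the tool from outside, world axes, zero at the start; "wrist_torque": the same for the moment, N m; "grip_width": finger opening in m.
Only numpy, scipy, OpenCV 4.12 (cv2) and the standard library are available. Lean on these libraries where they do the work, as an engineer would, in place of code of your own. Each camera call takes 0.05 s, during which the arm holds its last target. There are 200 camera calls.

## Working session

There is one attempt and no reset: what is moved stays moved. The work goes in short steps, Python scripts to look and compute and a shell command to move; the robot and the scene stay as the last step left them, time stands still between calls to the robot, and variables do not carry over. Pictures are saved under pics/ and viewed, about 8 in all and at most 12, crops included, and the job is handed in when it is done.

```bash
mkdir -p pics; python3 - <<'E'
from rig import env,viewer
import cv2,numpy as np
for n in("top","side"):
    p,d=viewer.get_image(n); np.save(f"pics/{n}_d.npy",d); np.save(f"pics/{n}_p.npy",p)
    cv2.imwrite(f"pics/{n}0.png",p[:,:,::-1]); print(n,viewer.camera_params(n))
s=env.observe(); print(s)
E
```

```text
top {'fx': 498.03790360360915, 'fy': 498.03790360360915, 'cx': 323.59416498925714, 'cy': 234.13050616140927, 'rvec': array([ 2.14948876, -2.13562932,  0.12416522]), 'tvec': array([-0.02579382,  0.5151621 ,  1.15373264])}
side {'fx': 434.00654717675724, 'fy': 434.00654717675724, 'cx': 325.0145184395967, 'cy': 233.6481117385051, 'rvec': array([ 2.08295919, -0.45531275,  0.24466641]), 'tvec': array([-0.49308422,  0.21425884,  0.81909439])}
{'time_s': 0.1, 'q': array([ 5.40699769e+01,  2.18368497e+01,  7.43779089e+01,  5.16880384e-04,
        8.38586213e+01, -1.23347699e+01]), 'qvel': array([-0.03733139,  0.01132133, -0.17009814,  0.05818497, -0.04751761,
       -0.03120135]), 'joint_efforts': array([ 3.24405148e-03, -4.49220479e+01, -2.31654292e+01, -2.28122076e-04,
        3.65930209e-03, -3.45656645e-05]), 'position': array([0.21998805, 0.50381019, 0.23079088]), 'tool_rot': array([[-9.16395399e-01,  4.00273528e-01, -7.58785667e-04],
       [ 4.00274148e-01,  9.16394861e-01, -1.03178022e-03],
       [ 2.82352978e-04, -1.24924093e-03, -9.99999180e-01]]), 'ft_force': array([0.08803516, 0.68691952, 0.11001343]), 'wrist_torque': array([ 0.05685306, -0.03087574,  0.01016816]), 'grip_width': 0.0851539268955435}
```

View pics/top0.png

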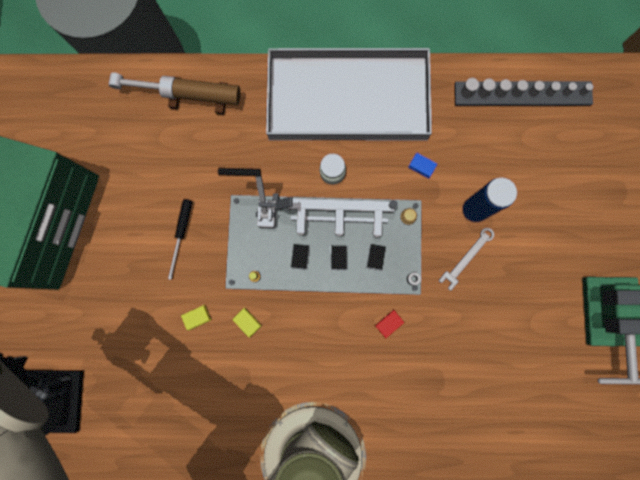

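View pics/side0.png

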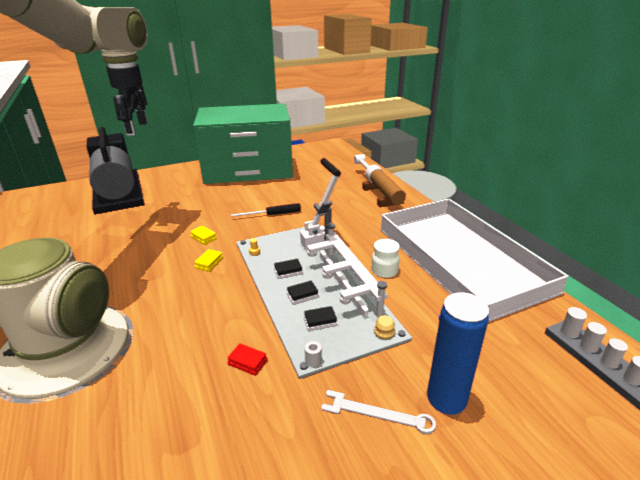

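The top view shows three black pads on the bed at (300,257), (339,257) and (376,257). The yellow (195,317; 246,322), red (390,323) and blue (423,165) look-alikes lie off the bed, so the black ones are the pads to move. I'll confirm that in a crop.

```bash
cat > h.py <<'E'
import numpy as np,cv2
from rig import env,viewer
def cam(n):
    c=viewer.camera_params(n); R=cv2.Rodrigues(c["rvec"])[0]; K=np.array([[c["fx"],0,c["cx"]],[0,c["fy"],c["cy"]],[0,0,1]])
    return K,R,c["tvec"]
def onz(n,uv,z):
    K,R,t=cam(n); r=R.T@np.linalg.solve(K,[uv[0],uv[1],1]); o=-R.T@t
    return o+r*(z-o[2])/r[2]
def proj(n,P):
    K,R,t=cam(n); p=(K@(R@np.atleast_2d(P).T+t[:,None])).T; return p[:,:2]/p[:,2:]
def cloud(n,d):
    K,R,t=cam(n); v,u=np.indices(d.shape); r=np.stack([u,v,np.ones_like(u)],-1)@np.linalg.inv(K).T*d[...,None]
    return (r-t)@R
def crop(n,p,x0,y0,w,h,s,f):
    cv2.imwrite(f,cv2.resize(p[y0:y0+h,x0:x0+w,::-1],None,fx=s,fy=s,interpolation=cv2.INTER_CUBIC))
E
python3 - <<'E'
from h import *
p=np.load("pics/top_p.npy");d=np.load("pics/top_d.npy")
crop("top",p,225,160,200,140,4,"pics/c1.png")
W=cloud("top",d)
for uv in [(300,257),(339,257),(376,257),(330,285),(280,275),(239,172),(150,300)]:
    print(uv,W[uv[1],uv[0]].round(4))
# pads: dark pixels
m=(p.max(2)<45)&(d>0); m[:235]=0;m[280:]=0;m[:,:280]=0;m[:,400:]=0
n,l,s,c=cv2.connectedComponentsWithStats(m.astype(np.uint8))
for i in range(1,n):
    if s[i,4]>100:
        ys,xs=np.where(l==i); P=np.array([onz("top",q,.03)[:2] for q in zip(xs,ys)])
        print(s[i],cv2.minAreaRect(P.astype(np.float32)*1000), P.mean(0), W[l==i][:,2].mean())
# bed: grey at z .01
E
```

```text
(300, 257) [0.4605 0.0333 0.0319]
(339, 257) [ 0.4613 -0.0595  0.0297]
(376, 257) [ 0.462  -0.1476  0.0271]
(330, 285) [ 0.3954 -0.0383  0.0099]
(280, 275) [0.4184 0.0821 0.0134]
(239, 172) [0.6223 0.1517 0.2035]
(150, 300) [ 0.3564  0.4004 -0.0048]
[292 245  16  23 286] ((463.3921813964844, 34.33662033081055), (31.973316192626953, 50.90692901611328), 83.7995834350586) [0.46311428 0.03410513] 0.029097491622415754
[368 245  17  23 287] ((463.4415283203125, -147.58566284179688), (31.939136505126953, 50.65492248535156), 80.13529205322266) [ 0.46335204 -0.14756918] 0.028936448968644418
[332 247  14  21 280] ((461.2768249511719, -58.30132293701172), (47.740570068359375, 31.00057601928711), 0.3129958510398865) [ 0.46096308 -0.05875618] 0.029178904668715422
```

View pics/c1.png

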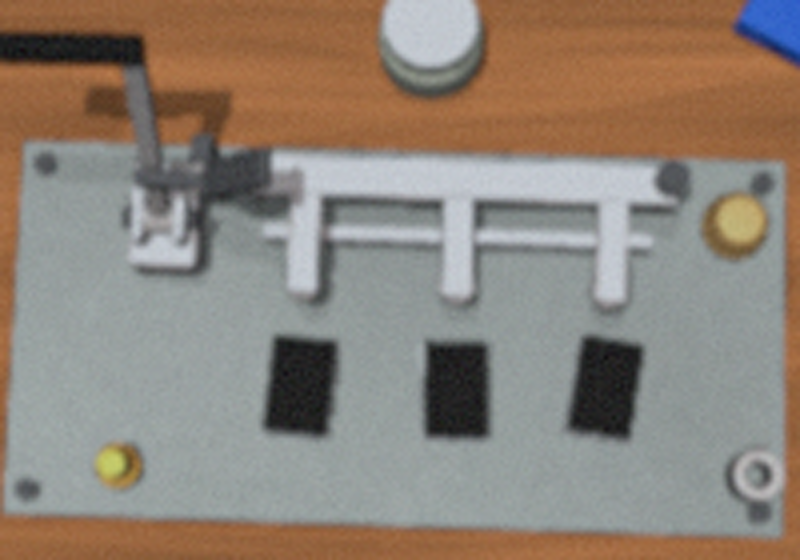

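The crop confirms three black pads on the bed. Next is the press pose, from the bed corners at about (25,142), (785,162), (785,535) and (5,515) in the crop.

```bash
python3 - <<'E'
from h import *
from scipy.optimize import least_squares
f=lambda q:((q[0]+.5)/4-.5+225,(q[1]+.5)/4-.5+160)
px=[(25,142),(785,162),(785,535),(5,515)]; 
M=np.array([(90,270),(90,-200),(-140,-200),(-140,270)])/1e3
W=np.array([onz("top",f(q),.01)[:2] for q in px]); print("corners",W.round(4))
T=lambda v,m:m@np.array([[np.cos(v[2]),np.sin(v[2])],[-np.sin(v[2]),np.cos(v[2])]])+v[:2]
r=least_squares(lambda v:(T(v,M)-W).ravel(),[.5,-.06,0]); print(r.x,"deg",np.degrees(r.x[2]),"res mm",(r.fun*1e3).round(1))
v=r.x; np.save("press.npy",v)
inv=lambda w:(np.asarray(w)[:2]-v[:2])@np.array([[np.cos(v[2]),-np.sin(v[2])],[np.sin(v[2]),np.cos(v[2])]])
for n,q,z in [("arm2",(304,296),.066),("arm1",(458,299),.066),("arm0",(610,302),.066),("fenceL",(264,238),.03),("fenceR",(653,247),.03)]: print(n,(inv(onz("top",f(q),z))*1e3).round(1))
for c in [(.4634,.0343),(.4612,-.0585),(.4634,-.1476)]: print("pad",(inv(c)*1e3).round(1))
p=np.load("pics/side_p.npy"); im=p[140:390,220:420]
x=np.vstack([ [T(v,np.array([m]))[0].tolist()+[.01] for m in M], [T(v,np.array([[0,y]]))[0].tolist()+[.01] for y in (-.09,0,.09)] , [T(v,np.array([[-.008,y]]))[0].tolist()+[.066] for y in (-.09,0,.09)]])
q=p.copy()
im=cv2.resize(p[140:380,220:430,::-1],None,fx=2.5,fy=2.5,interpolation=cv2.INTER_CUBIC)
for u in proj("side",x): cv2.circle(im,tuple(((u-[220,140])*2.5).astype(int)),2,(255,0,255),-1)
cv2.imwrite("pics/c2.png",im)
E
```

```text
corners [[ 0.6147  0.2079]
 [ 0.604  -0.2597]
 [ 0.3771 -0.2555]
 [ 0.3856  0.2125]]
[ 0.51960844 -0.05918719 -0.02031406] deg -1.163909813057337 res mm [ 0.3  1.   1.6 -1.3 -1.5 -0.8 -0.4  1.1]
arm2 [-9.5 89.3]
arm1 [-8.9 -0.1]
arm0 [ -8.4 -88.2]
fenceL [ 30.  117.1]
fenceR [  30.4 -116.5]
pad [-58.1  92.3]
pad [-58.4  -0.5]
pad [-54.4 -89.5]
```

View pics/c2.png

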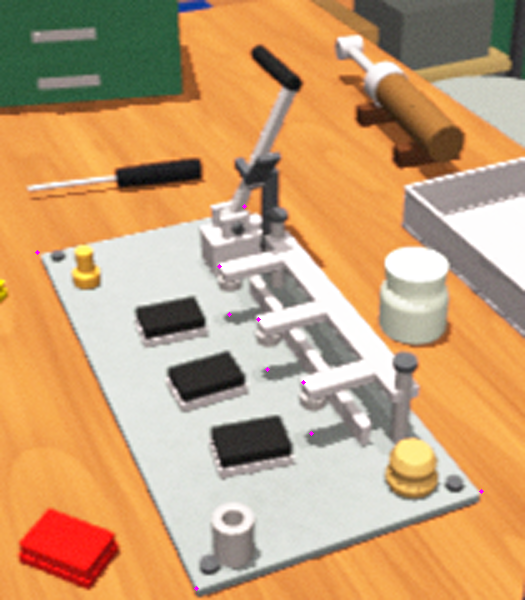

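The press origin comes out at (519.6, -59.2) mm with a yaw of -1.16°. The arm tips and fence ends agree to about 2 mm, and the side-view overlay fits. I'll start with the left pad: centre (463, 34), yaw about -6°, gripped 18 mm behind its centre.

```bash
python3 -m pendant '[[[22,-46,0],0.1,0.5],[[22,-47,0],0.1,0.5],[[22,-47,0],0.1,0.5],[[22,-47,0],0,0.5],[[23,-47,0],0,0.5],[[23,-47,0],0,0.5],[[23,-47,0],0,0.5],[[23,-47,0],0,0.5],[[23,-47,0],0,0.5],[[22,-46,0],0,0.5],[[0,0,0],0,0.5]]' 30
```

```text
time_s: 1.48
position: [0.4482, 0.0197, 0.2278]
tool_rot: [[-0.995, 0.1, -0.004], [0.1, 0.995, -0.003], [0.004, -0.003, -1.0]]
ft_force: [-0.2, 0.4, 0.4]
grip_width: 0.0641
```

```bash
python3 -m pendant '[[[-3,16,-20],0,0.5],[[0,0,-40],0,0.5],[[0,0,-40],0,0.5],[[0,0,-35],0,0.5],[[0,0,-25],0,0.5],[[0,0,-10],0,0.5],[[0,0,0],0,0.5]]'; python3 -c "
from h import *
p,d=viewer.get_image('side');crop('side',p,220,140,210,240,2.5,'pics/c3.png')"
```

```text
time_s: 2.35
position: [0.442, 0.041, 0.0537]
tool_rot: [[-0.995, 0.096, -0.004], [0.096, 0.995, -0.002], [0.004, -0.002, -1.0]]
ft_force: [0.6, 0.3, -0.2]
grip_width: 0.0644
```

```bash
python3 -m pendant '[[[3,-4,-5],0,0.5],[[0,0,0],0,0.5],[[0,0,-15],0,0.5],[[0,0,-12],0,0.5],[[0,0,-4],0,0.5],[[0,0,0],0,0.5]]'; python3 -c "
from h import *
p,d=viewer.get_image('side');crop('side',p,230,190,140,140,4,'pics/c3.png')"
```

```text
time_s: 3.15
position: [0.4473, 0.0363, 0.0193]
tool_rot: [[-0.995, 0.097, 0.003], [0.097, 0.995, -0.003], [-0.003, -0.002, -1.0]]
ft_force: [0.4, 0.1, -0.0]
grip_width: 0.0641
```

View pics/c3.png

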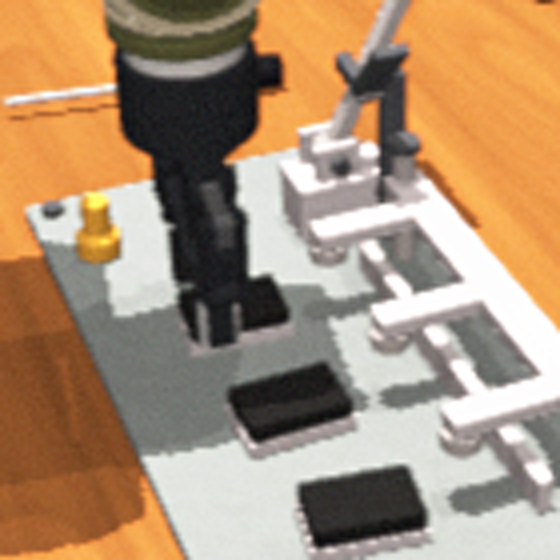

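The fingers straddle the rear of the left pad (crop about 240,310). Now I lower and close.

```bash
python3 -m pendant '[[[0,0,-6],0,0.5],[[0,0,0],0,0.5],[[0,0,0],0,-1],[[0,0,0],0,-1],[[0,0,0],0,-1],[[0,0,0],0,-1]]' 25
```

```text
time_s: 3.95
position: [0.4478, 0.0362, 0.0138]
tool_rot: [[-0.995, 0.097, 0.004], [0.097, 0.995, -0.003], [-0.005, -0.003, -1.0]]
ft_force: [0.5, 0.6, -1.3]
grip_width: 0.0391
```

```bash
python3 -m pendant '[[[0,0,1],0.03,-1],[[12,-2,0],0.03,-1],[[12,-2,0],0.017,-1],[[12,-1,0],0,-1],[[4,0,0],0,-1],[[0,0,0],0,-1],[[0,0,0],0,-1]]'
```

```text
time_s: 4.82
position: [0.4909, 0.0308, 0.0145]
tool_rot: [[-1.0, 0.014, 0.004], [0.014, 1.0, -0.003], [-0.004, -0.003, -1.0]]
ft_force: [0.4, -0.3, -0.8]
grip_width: 0.0396
```

```bash
python3 -m pendant '[[[5,0.5,-1],-0.006,-1],[[3,0,0],0,-1],[[2,0,0],0,-1],[[2,0,0],0,-1]]'; python3 -m pendant '[[[2,0,0],0,-1],[[2,0,0],0,-1]]'
```

```text
time_s: 5.32
position: [0.5026, 0.0315, 0.0138]
tool_rot: [[-1.0, 0.021, 0.003], [0.021, 1.0, -0.003], [-0.003, -0.003, -1.0]]
ft_force: [-0.3, 1.0, -0.5]
grip_width: 0.0396
time_s: 5.58
position: [0.5059, 0.0316, 0.0137]
tool_rot: [[-1.0, 0.021, 0.0], [0.021, 1.0, -0.002], [-0.0, -0.002, -1.0]]
ft_force: [-10.4, -2.3, 8.3]
grip_width: 0.0395
```

```bash
python3 -m pendant '[[[0,0,0],0,0.5],[[0,0,0],0,0.5],[[0,0,0],0,0.5],[[0,0,15],0,0.5],[[-20,0,20],0,0.5],[[-25,-25,5],0.026,0.5],[[-15,-35,0],0,0.5],[[0,-25,0],0,0.5],[[0,-3,0],0,0.5],[[0,0,0],0,0.5],[[0,0,0],0,0.5]]'
```

```text
time_s: 6.95
position: [0.4466, -0.0578, 0.0609]
tool_rot: [[-1.0, -0.008, 0.009], [-0.008, 1.0, -0.005], [-0.009, -0.005, -1.0]]
ft_force: [0.1, -0.5, -0.4]
grip_width: 0.0638
```

```bash
python3 -m pendant '[[[-2,-1,-15],0,0.5],[[0,0,-15],0,0.5],[[0,0,-8],0,0.5],[[0,0,-2],0,0.5],[[0,0,0],0,0.5],[[0,0,0],0,0.5]]'
```

```text
time_s: 7.7
position: [0.4454, -0.0562, 0.0207]
tool_rot: [[-1.0, -0.012, 0.011], [-0.012, 1.0, -0.005], [-0.011, -0.005, -1.0]]
ft_force: [0.3, 0.8, -0.5]
grip_width: 0.0641
```

```bash
python3 -m pendant '[[[0,-2,-4],0,0.5],[[0,0,-3],0,0.5],[[0,0,0],0,0.5],[[0,0,0],0,-1],[[0,0,0],0,-1],[[0,0,0],0,-1],[[0,0,0],0,-1]]'
```

```text
time_s: 8.57
position: [0.4456, -0.0585, 0.0138]
tool_rot: [[-1.0, -0.012, 0.012], [-0.012, 1.0, -0.006], [-0.012, -0.006, -1.0]]
ft_force: [-0.6, -0.1, -0.3]
grip_width: 0.0394
```

```bash
python3 -m pendant '[[[0,0,0.5],-0.016,-1],[[12,0,0],-0.016,-1],[[12,0,0],0,-1],[[12,0,0],0,-1],[[6,0,0],0,-1],[[0,0,0],0,-1],[[0,0,0],0,-1]]'
```

```text
time_s: 9.45
position: [0.4909, -0.0584, 0.0139]
tool_rot: [[-1.0, 0.022, 0.011], [0.022, 1.0, -0.006], [-0.011, -0.006, -1.0]]
ft_force: [0.5, -0.3, -1.2]
grip_width: 0.0396
```

```bash
python3 -m pendant '[[[5,-0.5,0],0,-1],[[3,0,0],0,-1],[[2,0,0],0,-1],[[1,0,0],0,-1]]'; python3 -m pendant '[[[2,0,0],0,-1],[[2,0,0],0,-1]]'
```

```text
time_s: 9.95
position: [0.5022, -0.0589, 0.014]
tool_rot: [[-1.0, 0.022, 0.011], [0.022, 1.0, -0.006], [-0.011, -0.006, -1.0]]
ft_force: [0.3, -0.1, -0.7]
grip_width: 0.0396
time_s: 10.2
position: [0.5037, -0.0587, 0.0138]
tool_rot: [[-1.0, 0.022, 0.004], [0.022, 1.0, -0.005], [-0.004, -0.005, -1.0]]
ft_force: [-12.9, -4.7, 9.7]
grip_width: 0.0395
```

```bash
python3 -m pendant '[[[0,0,0],0,0.5],[[0,0,0],0,0.5],[[0,0,0],0,0.5],[[0,0,15],0,0.5],[[-20,0,20],0,0.5],[[-25,-25,5],-0.05,0.5],[[-11,-35,0],-0.05,0.5],[[0,-22,0],-0.04,0.5],[[0,-2,0],0,0.5],[[0,0,0],0,0.5],[[0,0,0],0,0.5]]'
```

```text
time_s: 11.58
position: [0.4476, -0.1436, 0.0556]
tool_rot: [[-0.987, 0.162, 0.008], [0.162, 0.987, -0.007], [-0.009, -0.006, -1.0]]
ft_force: [-0.4, 0.0, -0.5]
grip_width: 0.0641
```

```bash
python3 -m pendant '[[[0,-1,-15],0,0.5],[[0,0,-12],0,0.5],[[0,0,-6],0,0.5],[[0,0,-2],0,0.5],[[0,0,0],0,0.5],[[0,0,0],0,0.5]]'
```

```text
time_s: 12.32
position: [0.4483, -0.1427, 0.0198]
tool_rot: [[-0.987, 0.158, 0.008], [0.158, 0.987, -0.007], [-0.009, -0.006, -1.0]]
ft_force: [0.5, -0.1, -0.6]
grip_width: 0.0644
```

```bash
python3 -m pendant '[[[0,-2,-4],-0.005,0.5],[[0,0,-2],0,0.5],[[0,0,0],0,0.5],[[0,0,0],0,-1],[[0,0,0],0,-1],[[0,0,0],0,-1],[[0,0,0],0,-1]]'
```

```text
time_s: 13.2
position: [0.4485, -0.1451, 0.0139]
tool_rot: [[-0.986, 0.164, 0.009], [0.164, 0.987, -0.008], [-0.01, -0.006, -1.0]]
ft_force: [-1.0, 0.1, -0.8]
grip_width: 0.0395
```

```bash
python3 -m pendant '[[[0,0,0],0.05,-1],[[10,-1,0],0.05,-1],[[10,-1,0],0.035,-1],[[10,-1,0],0,-1],[[6,0,0],0,-1],[[0,0,0],0,-1],[[0,0,0],0,-1]]'
```

```text
time_s: 14.08
position: [0.486, -0.1481, 0.0139]
tool_rot: [[-1.0, 0.026, 0.01], [0.026, 1.0, -0.007], [-0.01, -0.006, -1.0]]
ft_force: [-0.3, -0.7, 0.3]
grip_width: 0.0393
```

```bash
python3 -m pendant '[[[6,-0.5,0],0.006,-1],[[4,0,0],0,-1],[[2,0,0],0,-1],[[2,0,0],0,-1]]'; python3 -m pendant '[[[2,0,0],0,-1],[[2,0,0],0,-1]]'
```

```text
time_s: 14.58
position: [0.5001, -0.1484, 0.0139]
tool_rot: [[-1.0, 0.02, 0.008], [0.02, 1.0, -0.006], [-0.009, -0.006, -1.0]]
ft_force: [-1.4, -0.1, 1.6]
grip_width: 0.0398
time_s: 14.82
position: [0.5024, -0.1483, 0.0138]
tool_rot: [[-1.0, 0.02, 0.003], [0.02, 1.0, -0.005], [-0.004, -0.005, -1.0]]
ft_force: [-17.0, -5.8, 12.3]
grip_width: 0.0391
```

```bash
python3 -m pendant '[[[0,0,0],0,0.5],[[0,0,0],0,0.5],[[0,0,0],0,0.5],[[0,0,15],0,0.5],[[-20,0,20],0,-1],[[-30,0,40],0,-1],[[-40,-20,50],0,-1],[[-30,-30,50],0,-1],[[-20,-30,40],0,-1],[[0,0,0],0,-1],[[0,0,0],0,-1]]'; python3 - <<'E'
from h import *
p,d=viewer.get_image("top"); np.save("pics/top2_p.npy",p); np.save("pics/top2_d.npy",d)
q,e=viewer.get_image("side"); np.save("pics/side2_p.npy",q); np.save("pics/side2_d.npy",e)
a=cv2.resize(p[165:265,215:415,::-1],None,fx=4,fy=4,interpolation=cv2.INTER_CUBIC)
b=cv2.resize(q[145:325,295:395,::-1],None,fx=4,fy=4,interpolation=cv2.INTER_CUBIC)
cv2.imwrite("pics/c4.png",a)
m=(p.max(2)<50)&(d>0); m[:215]=0;m[262:]=0;m[:,:285]=0;m[:,395:]=0
n,l,s,c=cv2.connectedComponentsWithStats(m.astype(np.uint8))
for i in range(1,n):
    if s[i,4]>80:
        ys,xs=np.where(l==i);P=np.array([onz("top",u,.03)[:2] for u in zip(xs,ys)]); print(s[i],cv2.minAreaRect(P.astype(np.float32)*1000))
E
```

```text
time_s: 16.2
position: [0.3639, -0.2255, 0.2335]
tool_rot: [[-1.0, 0.018, 0.01], [0.018, 1.0, -0.012], [-0.01, -0.012, -1.0]]
ft_force: [-0.3, -0.7, 0.1]
grip_width: -0.0002
[295 221  15  22 154] ((521.9959716796875, 29.86700439453125), (32.35676574707031, 52.36759948730469), 87.13042449951172)
[333 222  14  23 127] ((519.5018310546875, -60.1413688659668), (30.349817276000977, 53.924476623535156), 86.05723571777344)
[370 223  14  23 153] ((516.9964599609375, -148.8149871826172), (31.11128044128418, 52.79264450073242), 89.52516174316406)
```

View pics/c4.png

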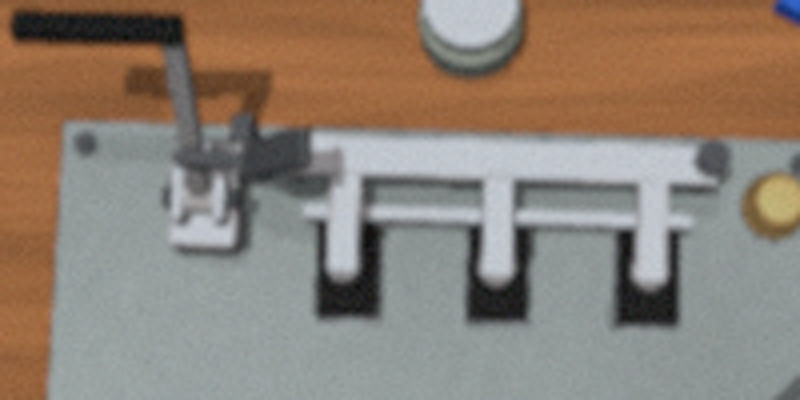

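All three pads are within about 1 mm of their spots and square to the fence. Next I locate the catch plate, at crop (250–312, 130–180), and the handle, at crop (15–180, 15–42).

```bash
python3 - <<'E'
from h import *
p=np.load("pics/top2_p.npy");d=np.load("pics/top2_d.npy");W=cloud("top",d)
v=np.load("press.npy")
def inv(w):
    w=np.array(w,float);c,s=np.cos(v[2]),np.sin(v[2]);q=w-[v[0],v[1],0];return np.array([c*q[0]+s*q[1],-s*q[0]+c*q[1],q[2]])
for u,w in [(278,203),(281,202),(284,202),(287,201),(290,201),(292,201),(290,205),(225,172),(235,172),(245,172),(255,173),(262,200)]: print((u,w),"world",(W[w,u]*1e3).round(0),"press",(inv(W[w,u])*1e3).round(0))
for w in [(292.5,202,.164),(219,172,.2),(260.5,173,.2)]: print(w,(onz("top",w[:2],w[2])*1e3).round(1),(inv(onz("top",w[:2],w[2]))*1e3).round(1))
q=np.load("pics/side2_p.npy")
cv2.imwrite("pics/c5.png",cv2.resize(q[150:250,290:370,::-1],None,fx=6,fy=6,interpolation=cv2.INTER_CUBIC))
# predicted: pivot press (40..64?,150,115)
E
```

```text
(278, 203) world [571.  77. 130.] press [ 49. 137. 130.]
(281, 202) world [572.  70. 136.] press [ 50. 130. 136.]
(284, 202) world [570.  62. 147.] press [ 48. 122. 147.]
(287, 201) world [571.  55. 154.] press [ 49. 115. 154.]
(290, 201) world [570.  48. 162.] press [ 48. 108. 162.]
(292, 201) world [570.  44. 162.] press [ 48. 104. 162.]
(290, 205) world [560.  47. 166.] press [ 38. 107. 166.]
(225, 172) world [622. 181. 204.] press [ 98. 242. 204.]
(235, 172) world [622. 160. 205.] press [ 98. 221. 205.]
(245, 172) world [623. 140. 199.] press [100. 201. 199.]
(255, 173) world [620. 118. 205.] press [ 97. 179. 205.]
(262, 200) world [581. 115. 115.] press [ 58. 175. 115.]
(292.5, 202, 0.164) [567.   42.2 164. ] [ 45.3 102.4 164. ]
(219, 172, 0.2) [623.1 194.4 200. ] [ 98.3 255.6 200. ]
(260.5, 173, 0.2) [621.2 107.2 200. ] [ 98.1 168.4 200. ]
```

View pics/c5.png

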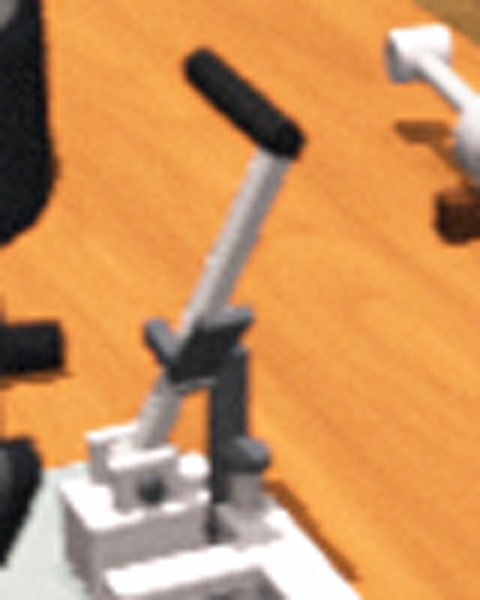

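The catch plate rises at about 0.83 rad, so the catch is near 0.13. Its tip is at press (48, 104, 162). The handle axis is at press x 98, with its free end at y 256. I'll go above the catch tip with the fingers shut.

```bash
python3 -m pendant '[[[15,20,0],0,-1],[[29,39,0],0,-1],[[29,39,0],0,-1],[[29,39,0],0,-1],[[29,39,0],0,-1],[[29,39,0],0,-1],[[20,27,0],0,-1],[[10,14,0],0,-1],[[0,0,0],0,-1],[[0,0,0],0,-1]]'
```

```text
time_s: 17.55
position: [0.5574, 0.0464, 0.2233]
tool_rot: [[-1.0, 0.009, -0.009], [0.009, 1.0, -0.005], [0.009, -0.005, -1.0]]
ft_force: [-0.2, -0.5, 0.2]
grip_width: -0.0001
```

```bash
python3 -m pendant '[[[7,-1,-15],0,-1],[[0,0,-15],0,-1],[[0,0,-8],0,-1],[[0,0,-4],0,-1],[[0,0,0],0,-1]]'
```

```text
time_s: 18.18
position: [0.5641, 0.0419, 0.1783]
tool_rot: [[-1.0, 0.013, -0.01], [0.013, 1.0, -0.005], [0.01, -0.005, -1.0]]
ft_force: [-0.4, 0.4, -0.5]
grip_width: 0.0
```

```bash
python3 -m pendant '[[[0,1,-8],0,-1],[[0,-1,-6],0,-1],[[0,-3,-7],0,-1],[[0,-3,-7],0,-1],[[0,-2,-7],0,-1]]'
```

```text
time_s: 18.8
position: [0.5658, 0.0316, 0.1444]
tool_rot: [[-1.0, 0.013, -0.003], [0.013, 1.0, -0.01], [0.003, -0.01, -1.0]]
ft_force: [0.1, -1.5, 3.0]
grip_width: -0.0001
```

Contact at about 3 N, which fits the catch moving.

```bash
python3 -m pendant '[[[0,-1,-7],0,-1],[[0,-1,-7],0,-1],[[0,0,-7],0,-1],[[0,1,-6],0,-1],[[0,1,-4],0,-1]]'; python3 -m pendant '[[[0,0,-4],0,-1],[[0,0,-4],0,-1]]'
```

```text
time_s: 19.42
position: [0.5656, 0.0319, 0.1105]
tool_rot: [[-1.0, 0.013, -0.004], [0.013, 1.0, -0.009], [0.004, -0.009, -1.0]]
ft_force: [0.5, -1.2, 0.9]
grip_width: 0.0001
time_s: 19.68
position: [0.5656, 0.0325, 0.102]
tool_rot: [[-1.0, 0.013, -0.004], [0.013, 1.0, -0.008], [0.004, -0.008, -1.0]]
ft_force: [-0.6, 1.0, 2.8]
grip_width: -0.0
```

```bash
python3 -m pendant '[[[0,0,-3],0,-1],[[0,0,-3],0,-1]]';python3 -m pendant '[[[0,0,-3],0,-1],[[0,0,-2],0,-1]]'
```

```text
time_s: 19.92
position: [0.5659, 0.0329, 0.0961]
tool_rot: [[-1.0, 0.013, -0.003], [0.013, 1.0, -0.008], [0.003, -0.008, -1.0]]
ft_force: [-1.4, 2.8, 16.3]
grip_width: 0.0001
time_s: 20.18
position: [0.5664, 0.0333, 0.0955]
tool_rot: [[-1.0, 0.013, 0.001], [0.013, 1.0, -0.008], [-0.001, -0.008, -1.0]]
ft_force: [-9.4, -1.0, 22.1]
grip_width: 0.0003
```

The catch is at its hard stop: 22 N with the tip no longer moving. Next I raise the tool, look at the catch, and check joint 6 before the quarter turn.

```bash
python3 -m pendant '[[[-2,0,20],0,-1],[[0,0,40],0,-1],[[0,0,40],0,-1],[[0,0,40],0,-1],[[0,0,25],0,-1],[[0,0,0],0,-1]]';python3 - <<'E'
from h import *
print(env.observe()["q"].round(1))
q,_=viewer.get_image("side")
cv2.imwrite("pics/c6.png",cv2.resize(q[150:250,290:370,::-1],None,fx=6,fy=6,interpolation=cv2.INTER_CUBIC))
E
```

```text
time_s: 20.92
position: [0.5626, 0.0332, 0.2644]
tool_rot: [[-1.0, 0.013, -0.001], [0.013, 1.0, -0.008], [0.001, -0.008, -1.0]]
ft_force: [0.2, 0.7, -0.2]
grip_width: 0.0002
[ -8.4  22.1  68.4  -0.5  89.5 -97.7]
```

View pics/c6.png

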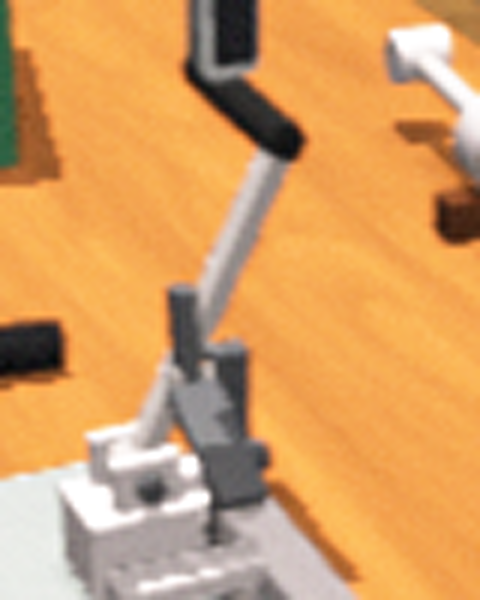

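The catch is flipped, with its stub upright at crop (183,330). Next I turn a quarter and move over the handle.

```bash
python3 -m pendant '[[[7,14,0],-0.17,0.5],[[7,14,0],-0.17,0.5],[[7,14,0],-0.17,0.5],[[7,14,0],-0.17,0.5],[[7,14,0],-0.17,0.5],[[7,14,0],-0.17,0.5],[[7,14,0],-0.17,0.5],[[7,14,0],-0.17,0.5],[[3,7,0],-0.16,0.5],[[0,0,0],0,0.5],[[0,0,0],0,0.5]]'
```

```text
time_s: 22.35
position: [0.6181, 0.1553, 0.2409]
tool_rot: [[0.009, 0.999, -0.034], [1.0, -0.009, 0.02], [0.019, -0.034, -0.999]]
ft_force: [-0.4, 0.1, -0.9]
grip_width: 0.0637
```

```bash
python3 -m pendant '[[[4,0,-15],0,0.5],[[0,0,-20],0,0.5],[[0,0,-15],0,0.5],[[0,0,-6],0,0.5],[[0,0,0],0,0.5],[[0,0,0],0,0.5]]'
```

```text
time_s: 23.1
position: [0.622, 0.1537, 0.1794]
tool_rot: [[0.004, 0.999, -0.037], [1.0, -0.003, 0.019], [0.019, -0.037, -0.999]]
ft_force: [0.3, -0.8, 0.2]
grip_width: 0.0642
```

```bash
python3 -m pendant '[[[0,0,-3],0,-1],[[0,0,0],0,-1],[[0,0,0],0,-1],[[0,0,0],0,-1],[[0,0,0],0,-1],[[0,0,0],0,-1]]' 40
```

```text
time_s: 23.85
position: [0.6234, 0.1537, 0.1775]
tool_rot: [[0.005, 0.999, -0.032], [1.0, -0.004, 0.02], [0.019, -0.032, -0.999]]
ft_force: [3.7, 0.3, -1.2]
grip_width: 0.0167
```

```bash
python3 -m pendant '[[[-7,0,3.1],0,-1],[[-7,0,2.7],0,-1],[[-7,0.3,2.3],0,-1],[[-7,0.3,2],0,-1],[[-7,0.2,1.7],0,-1],[[-7,0.2,1.3],0,-1]]'
```

```text
time_s: 24.6
position: [0.5853, 0.1546, 0.1916]
tool_rot: [[0.006, 1.0, -0.017], [1.0, -0.005, 0.021], [0.02, -0.017, -1.0]]
ft_force: [6.4, 0.3, -4.5]
grip_width: 0.017
```

```bash
python3 -m pendant '[[[-8,0,0],0,-1],[[-8,0.2,0.3],0,-1],[[-8,0.2,0],0,-1],[[-8,0.2,-0.3],0,-1],[[-8,0.2,-0.7],0,-1],[[-8,0.2,-1],0,-1]]'
```

```text
time_s: 25.35
position: [0.5451, 0.1556, 0.1951]
tool_rot: [[0.007, 1.0, 0.014], [1.0, -0.007, 0.023], [0.023, 0.014, -1.0]]
ft_force: [8.4, -0.2, 3.3]
grip_width: 0.0166
```

```bash
python3 -m pendant '[[[-7,0,-1],0,-1],[[-7,0.1,-1.2],0,-1],[[-7,0.1,-1.4],0,-1],[[-6,0.1,-1.5],0,-1],[[-5,0,-1.2],0,-1]]'
```

```text
time_s: 25.98
position: [0.5234, 0.1562, 0.1922]
tool_rot: [[0.008, 0.999, 0.047], [1.0, -0.009, 0.025], [0.026, 0.047, -0.999]]
ft_force: [14.0, 1.8, -7.0]
grip_width: 0.0164
```

```bash
python3 -m pendant '[[[-5,0,-3],0,-1],[[-5,0,-2],0,-1],[[-5,0,-1.5],0,-1],[[-5,0,-1],0,-1]]'
```

```text
time_s: 26.48
position: [0.5151, 0.1564, 0.1901]
tool_rot: [[0.008, 0.997, 0.083], [1.0, -0.011, 0.028], [0.029, 0.083, -0.996]]
ft_force: [20.1, 3.4, -11.0]
grip_width: 0.0163
```

The handle travel suggests about 0.75 rad, and the 20 N at the handle suggests it is at the stop. I'll check this in both cameras.

```bash
python3 - <<'E'
from h import *
p,d=viewer.get_image("top");q,e=viewer.get_image("side");W=cloud("top",d);W0=cloud("top",np.load("pics/top2_d.npy"))
for n,(u,v) in dict(beam=(320,205),arm1=(339,220),arm0=(378,222),arm2=(301,222),b2=(360,206)).items():
    f=lambda A:np.median(A[v-2:v+3,u-2:u+3,2])*1e3
    print(n,f(W0).round(1),f(W).round(1))
s=env.observe();print(s["position"],s["ft_force"],s["grip_width"],s["time_s"])
a=cv2.resize(q[120:330,225:415,::-1],None,fx=2.8,fy=2.8,interpolation=cv2.INTER_CUBIC)
cv2.imwrite("pics/c7.png",a)
E
```

```text
beam 65.0 44.9
arm1 65.6 44.5
arm0 65.0 45.2
arm2 66.3 44.5
b2 65.2 44.0
[0.51525587 0.15636724 0.1900806 ] [16.89958973  2.3125898  -9.34854841] 0.016618682216931004 26.575
```

View pics/c7.png

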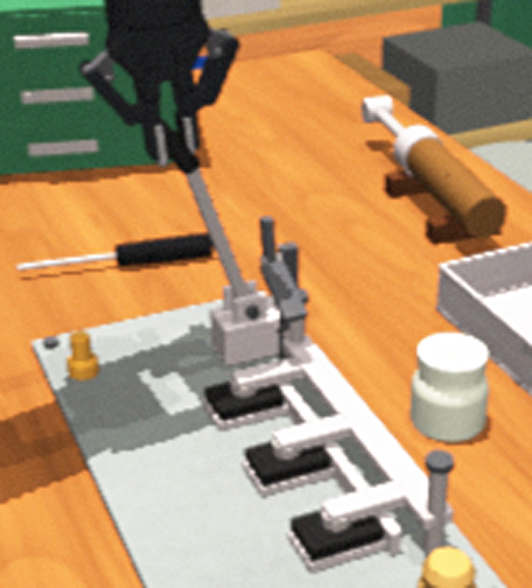

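The beam has dropped about 20.6 mm, which is about 0.76 rad of lever and so at the stop. The side view shows all three feet on their pads, the catch still flipped and the handle gripped. Handing in.

```bash
python3 -c "
from rig import env,ticket
s=env.observe();print(s['time_s'],s['ft_force'])
ticket.close_job()"
```

```text
26.575 [16.89958973  2.3125898  -9.34854841]
the job is handed in; nothing more can be done
```

I placed all three black pads against the fence under the feet and flipped the catch to its hard stop. I then gripped the handle, pulled the lever to its stop, and handed the job in at 26.6 s while still holding it.

- **Pads:** before pressing, they measured within about 1 mm of their spots. Gripper yaw at release was within about 0.2° of the press; the rougher image fit gave up to about 5° for the middle pad, partly hidden by its arm, but it looked square in the picture.
- **Press:** the depth image shows the beam down about 20.6 mm, which is about 0.76 rad of lever, with all three feet on their pads. I did not re-measure the pads under pressure; the side view showed them in place.
- **Forces:** at the end the handle was pulling at about 17 N. The highest readings were about 24 N at the catch stop and about 23 N at the handle, well below the limits.
- **Height mismatch:** near the stop the tool stood a few mm higher than the handle arc predicts, and it had tilted about 5°. The grip still held.
- **Other objects:** I touched nothing else. I did not measure the loose items again, but those in the last side view looked unmoved.

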